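# Find where the instrument case's sliding cover binds

## Task

The sliding cover of the instrument case binds somewhere along its rails. Slide the cover by its grip towards the end where the black marker clip rides, letting the cover push the clip along, until you clearly feel it bind, and do not force it (its rails bend at 18 N); then back the cover off until about 15 mm of clear rail stands between the cover's ear and the clip, and let go. Do not touch the clip yourself, and leave everything else on the table where it is.

Things in the scene. Friction and masses are not known exactly. Their poses are not given: they have to be found in the camera images.
- case: Open aluminium case fixed to the table, 150 (x) by 360 (y) by 64 mm high, a steel rail along each long side. Origin: centre of underside; z up, y along the rails the way the cover is to be slid (towards the clip). Its track is pinched at one spot, out of sight, to be found by feel: met after 55 to 165 mm of sliding, always after the cover has reached the clip.
- cover: Steel panel 128 (x) by 140 (y) by 5 mm, slides along the case's y only, stays where left. Origin: centre of underside, 51 mm above the table; axes as the case's. Drags with about 2 N, 1.2 N more when pushing the clip. At the tight spot resistance rises 1.5 N per mm more and springs back. Found: over 5 N on the spot (8 N in all at the grip) for 0.2 s; 18 N on it (21 N in all) bends the rails: failed.
- cover_grip (a point): Centre of the cover's upright grey grip tab: 50 mm along the case's x, 14 mm thick along y, 36 mm high, its top 95 mm above the table. This point is 77 mm above the table and 20 mm behind (-y of) the cover's origin. The tab's foot plate, 26 mm along y, is 60 mm above the table, the panel 56. Pinch it from above across its 14 mm.
- ear_face (a point): Middle of the leading (+y) face of the steel ear at the cover's front leading corner, which reaches over the front rail and pushes the clip; 70 mm ahead (+y) of the cover's origin, 68 mm above the table.
- tray_corner (a point): Near right corner of a raised, fixed instrument tray on a green folding stool, left of the case; the tray reaches from here 0.40 m away from the robot and 0.40 m to the left, its rim 0.25 m above the table. Go round it or over it.
- marker: Black plastic clip, a saddle 20 (x) by 16 (y) by 30 mm high with a small fin, on the front rail ahead of the ear; slides along the case's y only and stays where pushed. Origin: its middle along y, 64.5 mm above the table; near face 8 mm behind that. Its origin is 78 mm ahead (+y) of the cover's when the ear touches it; 93 mm with 15 mm of clear rail between.
- brown_vial: Bystander: brown glass vial, 43 mm across, 77 tall; loose. Origin: centre of its underside. To be left alone.
- clear_vial: Bystander: clear glass vial, 43 mm across, 77 tall; loose. Origin: centre of its underside. To be left alone.
- tape: Bystander: cream roll of tape, 62 mm across, 25 tall; loose. Origin: centre of its underside. To be left alone.
- tub: Bystander: small open white plastic tub, 68 mm across, 50 tall; loose. Origin: centre of its underside. To be left alone.
- carton: Bystander: white thread carton, 77 x 95 x 40 mm; loose. Origin: centre of its underside. To be left alone.
- syringe: Bystander: 10 ml syringe lying down, 118 mm long; loose. Origin: centre of its underside. To be left alone.

How it is judged:
By the outcome, as a careful person would: the job done as asked, in the order asked, and still so for the second after the job is handed in, with the robot touching nothing.
It also fails if it takes over 56 s, if anything falls off the work surface, if the arm or the gripper's body presses on something with over 40 N, if the wrist force passes 120 N, or if a joint passes its speed limit or range.

## Robot

A 6-joint arm with a two-finger parallel gripper is mounted at the origin on a cart in front of the work surface, level with it; the furniture and walls round the work are solid. World frame = base frame: x ahead of the robot, y to its left, z up, the work surface at z = 0. Lengths are in m, angles in rad, forces in N, time in s.
With the tool pointing down it reaches from about 0.325 to 0.875 m from the base axis. Payload 4.4 kg.
Tool frame: the origin (TCP) lies at the very end of the fingers, on their centre line; the grasp point (between the pads) lies 19 mm behind it (robot.grip_point_offset is the z of the grasp point in the tool frame, in m); z points along the fingers, y is the direction in which the jaws open and shut (so a half turn about z gives the same grasp; the last joint's range is limited). The gripper opens to 85 mm and grips with 20 to 120 N. Pads are 22 mm wide; open, the fingers measure 114 mm over their backs; the gripper's body (76 mm by 85 mm) begins 54 mm behind the grasp point. The pads swing forward as they close: fully open they stand 13 mm farther back than shut.
Start: joints at [1.149, 0.207, 1.542, -0, 1.393, -0.15], TCP at [0.154, 0.554, 0.204] pointing down, gripper open.
Joint ranges: [-2.73, 2.73], [-0.86, 2.22], [0.23, 2.46], [-1.11, 4.25], [0.08, 2.63], [-2.82, 2.82]. Speed limits (rad/s): [2.79, 2.79, 3.14, 3.14, 3.14, 3.14].

## Interface

Orientations are given as a unit quaternion [x, y, z, w].
In Python, from bench import robot gives the robot as it stands. The module is installed in compiled form; this text tells all that it offers.
- The arm moves only by the shell command python3 -m pendant 'ROWS'. ROWS is JSON, a list that holds one entry, the list of rows, each a list of 7 numbers: the shift along the tool's x, y, z in cm, then the turn, a rotation vector about the tool's x, y, z in degrees, then the gripper command: -1 is fully open, 1 is shut, values between are in proportion. A call has 1 to 5 rows; each row is the pose to reach, as a shift and turn from the pose commanded when the call began, along the tool's axes at that moment; what a row does not reach only later rows make up. A row lasts 1/8 s, in which the tool goes at most 62.5 mm and 10.7 degrees, less where a joint would pass 70% of its speed; a pose out of reach is approached as far as the arm can. A call with a gripper value outside its range is refused whole. The fingers move at their own pace and stop on an object; the grip force is fixed at half the most. Time passes only in rows, so rows that repeat a pose let the fingers close. It gives the time, the measured TCP pose, the force and the opening at its end, in the units of the state.
- robot.observe(): the state, without advancing time (a new reading comes with each control period).
- robot.capture(name): name is "side" or "top"; returns the picture (384x512x3 uint8, red, green, blue); there is no depth.
- robot.camera_model(name): a dict with "intrinsics" (3x3 intrinsics, pixels), "dist" ([k1, k2, p1, p2, k3] as OpenCV has them; the pictures are not rectified), "rvec" (rotation vector, rad) and "tvec" (3), from world to camera coordinates, as OpenCV has them. Camera axes: x right, y down, z forward; pixel columns grow to the right and rows downward; lengths in m; the calibration is good to about 2 mm. A picture is of the moment at which its call begins. camera_model takes no time and is no camera call.
- robot.close_job(): hands the job in, once; it reports no verdict.
The state is a dict: "time_s": time; "joint_positions": joint angles; "joint_vel": joint speeds; "effort": joint torques, N m; "tcp_pos": TCP position; "tcp_rot": TCP orientation; "wrist_force": force on the tool from outside, world axes, zero at the start; "ft_torque": the same for the moment, N m; "width": opening from 0.0 (shut) to 1.0 (fully open).
Only numpy, scipy, OpenCV 4.12 (cv2) and the standard library are available. Lean on these libraries where they do the work, as an engineer would, in place of code of your own. Each camera call takes 0.05 s, during which the arm holds its last target.

## Working session

There is one attempt and no reset: what is moved stays moved. The work goes in short steps, Python scripts to look and compute and a shell command to move; the robot and the scene stay as the last step left them, time stands still between calls to the robot, and variables do not carry over. Pictures are saved under pics/ and viewed, and the job is handed in when it is done.

```bash
mkdir -p pics; ls
python3 - <<'E'
from bench import robot
import cv2
for n in("side","top"):
    cv2.imwrite(f"pics/{n}0.png",robot.capture(n)[:,:,::-1]); print(n,robot.camera_model(n))
print(robot.observe())
E
```

```text
pics
side {'intrinsics': array([[406.83066931,   0.        , 252.10387982],
       [  0.        , 406.83066931, 195.48848281],
       [  0.        ,   0.        ,   1.        ]]), 'dist': array([-0.01601449,  0.        ,  0.        ,  0.        ,  0.        ]), 'rvec': array([ 0.48009564, -2.67989901,  1.21797406]), 'tvec': array([0.53049777, 0.25151638, 1.10776595])}
top {'intrinsics': array([[350.41980631,   0.        , 256.36131353],
       [  0.        , 350.41980631, 196.21310102],
       [  0.        ,   0.        ,   1.        ]]), 'dist': array([-0.08417582,  0.        ,  0.        ,  0.        ,  0.        ]), 'rvec': array([ 2.09966225, -2.15594377,  0.1946082 ]), 'tvec': array([-0.00160912,  0.5891412 ,  0.98693736])}
{'time_s': 0.1, 'joint_positions': array([ 1.14850147e+00,  2.07367942e-01,  1.54284018e+00, -6.60305727e-06,
        1.39348430e+00, -1.50502152e-01]), 'joint_vel': array([ 6.99810008e-04, -3.41905691e-03, -2.15044811e-03, -6.73221927e-05,
       -2.22491060e-04, -6.17203032e-04]), 'effort': array([-8.27187869e-04, -3.84095192e+01, -2.92548716e+01, -1.91419422e-04,
        4.86962206e-03,  6.23625567e-06]), 'tcp_pos': array([0.15406764, 0.55319761, 0.20270931]), 'tcp_rot': array([ 1.35477797e-01,  9.90779826e-01, -1.00803487e-03, -2.93473878e-04]), 'wrist_force': array([-0.61340776,  0.45873536, -0.53001191]), 'ft_torque': array([-0.01847178,  0.02057842,  0.03754295]), 'width': 1.0005189801457748}
```

View pics/side0.png

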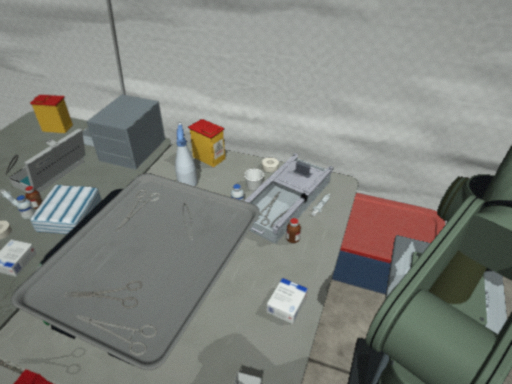

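View pics/top0.png

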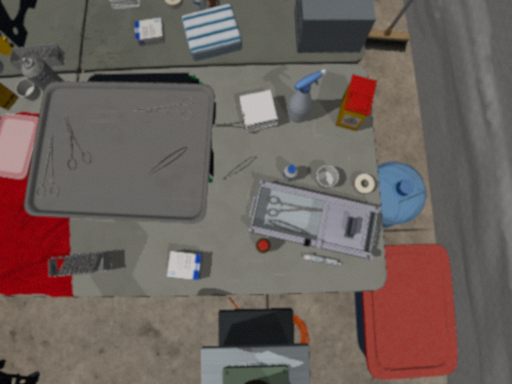

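```bash
cat > h.py <<'E'
import numpy as np,cv2
from bench import robot
def proj(n,P):
    m=robot.camera_model(n); return cv2.projectPoints(np.array(P,float).reshape(-1,1,3),m['rvec'],m['tvec'],m['intrinsics'],m['dist'])[0].reshape(-1,2)
def unproj(n,uv,z):
    m=robot.camera_model(n); u=cv2.undistortPoints(np.array(uv,float).reshape(-1,1,2),m['intrinsics'],m['dist']).reshape(-1,2)
    R=cv2.Rodrigues(m['rvec'])[0]; C=-R.T@m['tvec']; d=np.c_[u,np.ones(len(u))]@R
    return C+d*((z-C[2])/d[:,2])[:,None]
def crop(src,out,x0,y0,x1,y1,k):
    im=cv2.imread(src)[y0:y1,x0:x1]; cv2.imwrite(out,cv2.resize(im,None,fx=k,fy=k,interpolation=cv2.INTER_CUBIC))
E
python3 - <<'E'
from h import *
crop('pics/top0.png','pics/top0c.png',235,160,395,275,5)
crop('pics/side0.png','pics/side0c.png',220,140,350,250,6)
print(proj('top',[[0,0,0],[.154,.554,.204],[.5,0,0]]),proj('side',[[0,0,0],[.154,.554,.204]]))
E
```

```text
[[255.80711881 399.11792888]
 [ 29.71215736 364.53318697]
 [251.54055693 227.89988967]] [[446.05454106 287.44319173]
 [373.86689016 456.5746658 ]]
```

View pics/top0c.png

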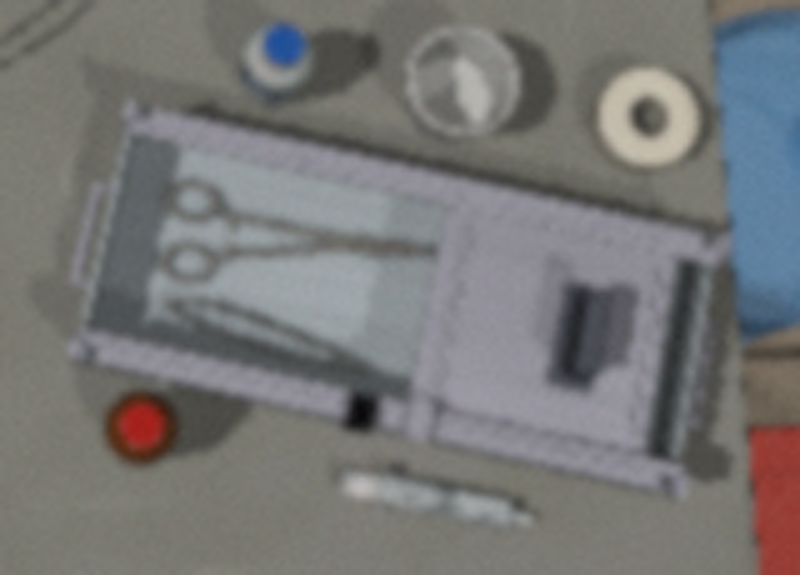

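View pics/side0c.png

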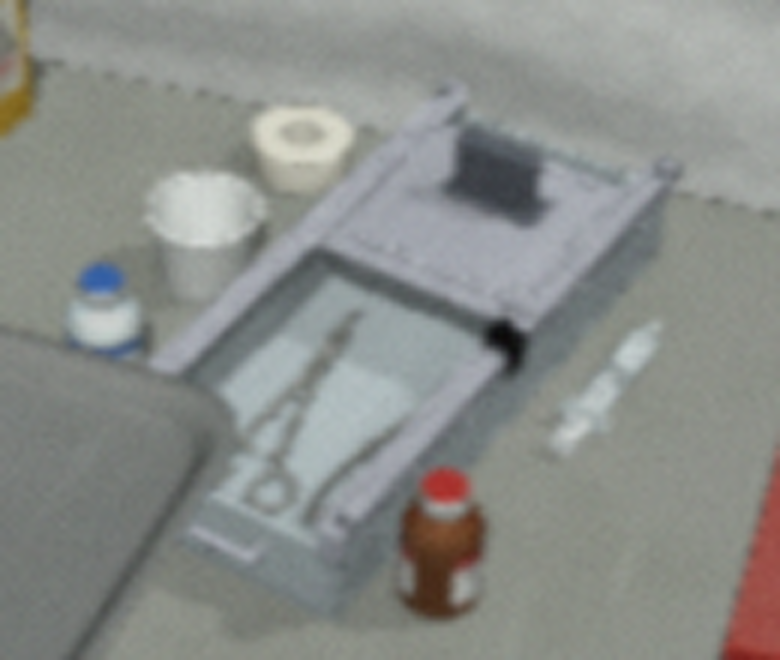

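```bash
cat > fit.py <<'E'
from h import *
from scipy.optimize import least_squares
# top-outer case corners z=.064 : local (+-.075,+-.18)
def c(a,o,k): return [a[0]/k+o[0]-.5+.5/k,a[1]/k+o[1]-.5+.5/k]
T=[c(p,(235,160),5) for p in [(127,103),(725,235),(72,352),(680,493)]]
S=[c(p,(220,140),6) for p in [(452,85),(672,165),(332,530)]]
tw=unproj('top',T,.064); print('top corners',tw.round(4)); print('side',unproj('side',S,.064).round(4))
print('sizes',np.linalg.norm(tw[0]-tw[1]),np.linalg.norm(tw[2]-tw[3]),np.linalg.norm(tw[0]-tw[2]),np.linalg.norm(tw[1]-tw[3]))
def loc(p,l):
    x,y,t=p; R=np.array([[np.cos(t),-np.sin(t)],[np.sin(t),np.cos(t)]]); return np.c_[(R@np.array(l)[:,:2].T).T+[x,y],np.array(l)[:,2]]
# local x: away from robot = +x presumably, +y left
L=[(.075,.18,.064),(.075,-.18,.064),(-.075,.18,.064),(-.075,-.18,.064)]
f=lambda p:np.r_[(proj('top',loc(p,L))-T).ravel(),(proj('side',loc(p,[L[1],L[3],L[2]]))-S).ravel()]
r=least_squares(f,[.5,-.2,0]); print('case',r.x,'deg',np.degrees(r.x[2])); print(r.fun.round(1))
np.save('case.npy',r.x)
print('tray', unproj('top',[(207,217)],.25), unproj('top',[(30,212)],.25), unproj('side',[(135,362),(258,207)],.25))
m=unproj('top',[c((362,412),(235,160),5)],.08);print('clip',m)
for n in('top','side'):
  mm=robot.camera_model(n);print(n,'cam',-cv2.Rodrigues(mm['rvec'])[0].T@mm['tvec'])
E
python3 fit.py
```

```text
top corners [[ 0.6349 -0.0292  0.064 ]
 [ 0.5461 -0.3801  0.064 ]
 [ 0.4883  0.0067  0.064 ]
 [ 0.3969 -0.341   0.064 ]]
side [[ 0.5423 -0.3798  0.064 ]
 [ 0.3998 -0.3455  0.064 ]
 [ 0.493   0.0034  0.064 ]]
sizes 0.3619199265321915 0.3595935878285754 0.15087348598236336 0.1542211289190029
case [ 0.51696837 -0.18651109 -0.25519933] deg -14.621844444155522
[ 0.7 -0.1 -0.1  0.7  0.  -0.5  0.2 -0.7 -0.5 -0.1  0.   0.7  0.7  1. ]
tray [[0.50594665 0.10231609 0.25      ]] [[0.528199   0.54415148 0.25      ]] [[0.56589458 0.56774125 0.25      ]
 [0.50143455 0.12471439 0.25      ]]
clip [[ 0.44844667 -0.15696059  0.08      ]]
top cam [ 0.40243398 -0.01251469  1.0765805 ]
side cam [0.25020487 0.81113846 0.92265145]
```

```bash
cat > ov.py <<'E'
import sys
from fit import loc
from h import *
# usage: ov.py tag s m
tag=sys.argv[1];s=float(sys.argv[2]);m=float(sys.argv[3])
p=np.load('case.npy')
def box(cx,cy,hx,hy,z0,z1):
    return [(cx+a*hx,cy+b*hy,z) for z in(z0,z1) for a,b in((1,1),(1,-1),(-1,-1),(-1,1))]
B=[(box(0,0,.075,.18,0,.064),(0,255,0)),(box(0,s,.064,.07,.051,.056),(255,0,0)),(box(0,s-.02,.025,.007,.059,.095),(0,0,255)),(box(-.065,m,.01,.008,.0495,.0795),(0,255,255))]
for n,(x0,y0,x1,y1),k in(('top',(235,160,395,275),5),('side',(220,140,350,250),6)):
    im=cv2.imread(f'pics/{n}{tag}.png')[y0:y1,x0:x1]; im=cv2.resize(im,None,fx=k,fy=k,interpolation=cv2.INTER_CUBIC)
    for b,c in B:
        q=((proj(n,loc(p,b))-[x0,y0]+.5)*k).astype(int)
        for i in range(4):
            for u,v in((i,(i+1)%4),(4+i,4+(i+1)%4),(i,i+4)): cv2.line(im,tuple(map(int,q[u])),tuple(map(int,q[v])),c,1)
    cv2.imwrite(f'pics/{n}{tag}_ov.png',im)
E
python3 - <<'E'
from h import *
p=np.load('case.npy');t=p[2]
def tol(w): 
    d=w[:,:2]-p[:2]; return np.c_[d@[np.cos(t),np.sin(t)],d@[-np.sin(t),np.cos(t)]]
c=lambda a:[a[0]/5+235-.4,a[1]/5+160-.4]
print('lead edge',tol(unproj('top',[c((448,208)),c((410,395))],.056)))
print('tab',tol(unproj('top',[c((562,284)),c((635,290)),c((625,372)),c((552,380))],.095)))
print('clip',tol(unproj('top',[c((362,412))],.0795)))
print('ear',tol(unproj('top',[c((412,420))],.08)))
E
python3 ov.py 0 -0.08 0.035 >/dev/null
```

```text
lead edge [[ 0.05730126 -0.0172335 ]
 [-0.0559198  -0.01708422]]
tab [[ 0.02104808 -0.0831382 ]
 [ 0.02707437 -0.12465563]
 [-0.01997553 -0.12736206]
 [-0.03361316 -0.08764613]]
clip [[-0.07372153  0.01123165]]
ear [[-0.07183006 -0.01734215]]
```

View pics/top0_ov.png

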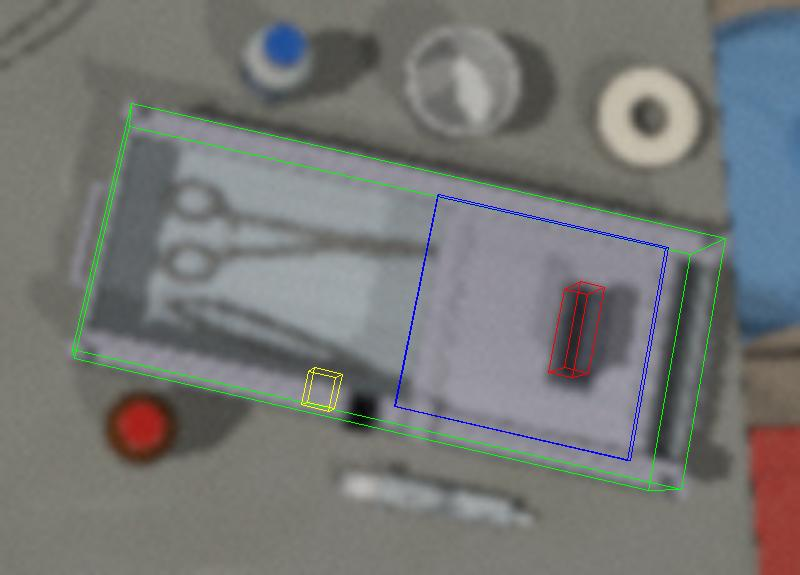

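View pics/side0_ov.png

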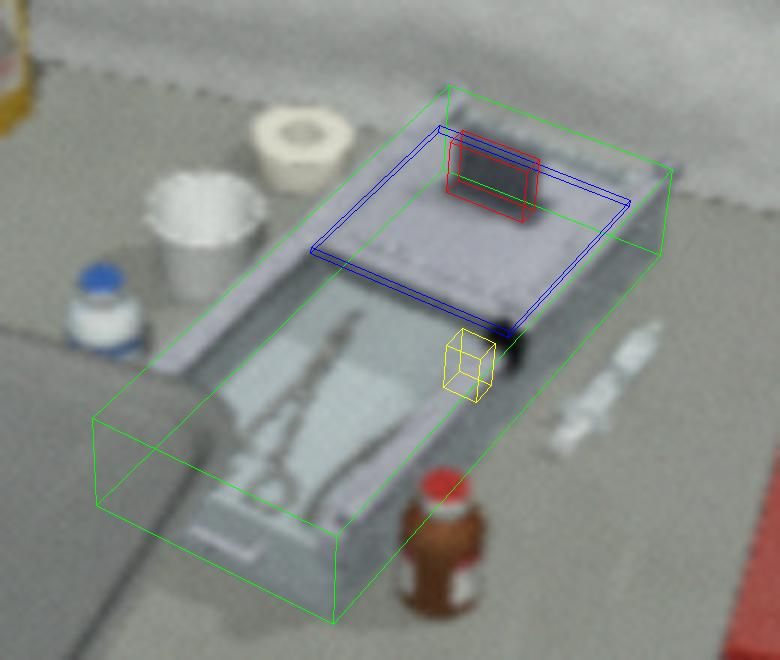

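```bash
sed -i 's/-.065,m/-.073,m/' ov.py; python3 ov.py 0 -0.087 0.011 >/dev/null
python3 -c "
import cv2,numpy as np
a=cv2.imread('pics/top0_ov.png')[150:525,250:750];b=cv2.imread('pics/side0_ov.png')[60:435,250:700]
cv2.imwrite('pics/both0.png',cv2.resize(np.hstack([a,b]),(790,312)))"
```

```text
(no output)
```

View pics/both0.png

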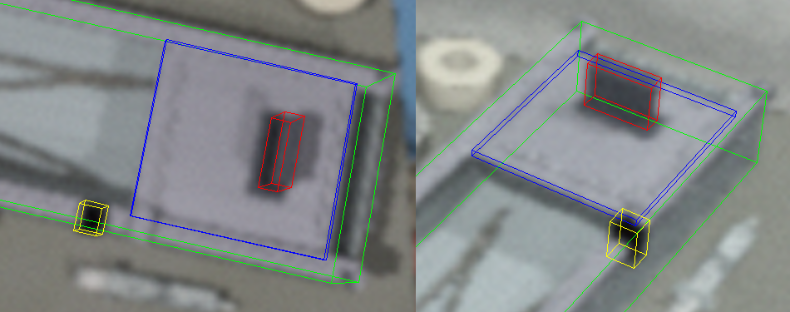

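```bash
cat > go.py <<'E'
import sys
from h import *
from scipy.spatial.transform import Rotation as Ro
o=robot.observe(); R=Ro.from_quat(o['tcp_rot']).as_matrix()
p=np.load('case.npy'); cy=np.array([-np.sin(p[2]),np.cos(p[2]),0])
a=[float(v) for v in sys.argv[1:4]]
d=np.array(a)-o['tcp_pos']
print('tool cm',(R.T@d*100).round(2),'dist',np.linalg.norm(d).round(3))
Rd=np.c_[-np.cross(cy,[0,0,1]),cy,[0,0,-1]]
print('turn deg',np.degrees(Ro.from_matrix(R.T@Rd).as_rotvec()).round(2),'tcp',o['tcp_pos'].round(4),'t',o['time_s'],'F',o['wrist_force'].round(2),'w',o['width'])
print('case-local tcp', (o['tcp_pos'][:2]-p[:2])@np.array([[np.cos(p[2]),-np.sin(p[2])],[np.sin(p[2]),np.cos(p[2])]]))
E
python3 go.py .36 .1 .22; python3 -c "
import numpy as np;print(np.load('case.npy'))"
```

```text
tool cm [-32.   -38.13  -1.66] dist 0.498
turn deg [-0.12 -0.02 -0.95] tcp [0.1541 0.5532 0.2027] t 0.1 F [-0.61  0.46 -0.53] w 1.0005189801457748
case-local tcp [-0.53787826  0.62414171]
[ 0.51696837 -0.18651109 -0.25519933]
```

```bash
python3 -m pendant '[[[-4,-4.8,-0.5,0,0,0,-1],[-8,-9.5,-1,0,0,0,-1],[-12,-14.3,-1.7,0,0,0,-1],[-16,-19,-1.7,0,0,0,-1],[-20,-23.8,-1.7,0,0,-1,-1]]]'; python3 go.py .36 .1 .22
```

```text
time_s: 0.72
tcp_pos: [0.2834, 0.2691, 0.2207]
tcp_rot: [0.126, 0.992, 0.0, 0.0]
wrist_force: [0.7, 0.4, 0.3]
width: 1.0
tool cm [-11.65 -14.46   0.07] dist 0.186
turn deg [0.01 0.03 0.13] tcp [0.2834 0.2691 0.2207] t 0.725 F [0.68 0.43 0.29] w 1.0000493654655034
case-local tcp [-0.34098168  0.38192983]
```

```bash
python3 -m pendant '[[[-4,-4.8,0,0,0,0,-1],[-8,-9.6,0,0,0,0,-1],[-11.6,-14.5,0,0,0,0,-1],[-14,-20,0,0,0,0,-1],[-15.5,-26,0,0,0,0,-1]]]'; python3 go.py .49 -.29 .14
```

```text
time_s: 1.35
tcp_pos: [0.3678, -0.0217, 0.2207]
tcp_rot: [0.127, 0.992, 0.0, 0.0]
wrist_force: [0.9, -0.8, 0.4]
width: 0.997
tool cm [-18.57 -22.9    8.07] dist 0.306
turn deg [0.01 0.02 0.06] tcp [ 0.3678 -0.0217  0.2207] t 1.35 F [ 0.88 -0.82  0.41] w 0.9967626032412181
case-local tcp [-0.18595849  0.12184349]
```

```bash
python3 -m pendant '[[[-3.7,-4.6,0,0,0,0,-1],[-7.4,-9.2,1,0,0,0,-1],[-11.1,-13.8,3,0,0,0,-1],[-14.8,-18.4,5.5,0,0,0,-1],[-18.5,-22.9,8,0,0,0,-1]]]'; python3 -m pendant '[[[0,0,0,0,0,0,-1],[0,0,0,0,0,0,-1]]]';python3 go.py .49 -.29 .11
python3 - <<'E'
from h import *
for n in("side","top"):
    cv2.imwrite(f"pics/{n}1.png",robot.capture(n)[:,:,::-1])
crop('pics/side1.png','pics/side1c.png',220,100,350,230,6)
crop('pics/top1.png','pics/top1c.png',235,160,395,275,5)
E
```

```text
time_s: 1.98
tcp_pos: [0.4885, -0.2876, 0.1406]
tcp_rot: [0.127, 0.992, 0.0, -0.0]
wrist_force: [1.1, -0.3, 0.8]
width: 0.999
time_s: 2.22
tcp_pos: [0.4876, -0.2851, 0.1409]
tcp_rot: [0.127, 0.992, 0.001, -0.001]
wrist_force: [-0.3, -0.4, 0.5]
width: 1.004
tool cm [-0.36 -0.41  3.09] dist 0.031
turn deg [ 0.08 -0.12  0.03] tcp [ 0.4876 -0.2851  0.1409] t 2.225 F [-0.27 -0.41  0.5 ] w 1.004109706856114
case-local tcp [-0.00354987 -0.1028445 ]
```

View pics/side1c.png

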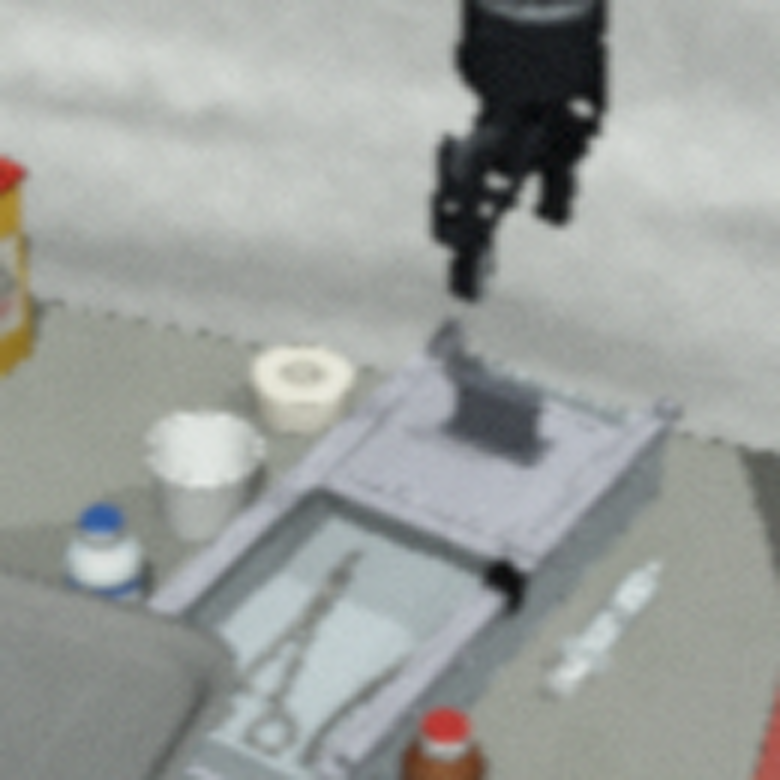

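View pics/top1c.png

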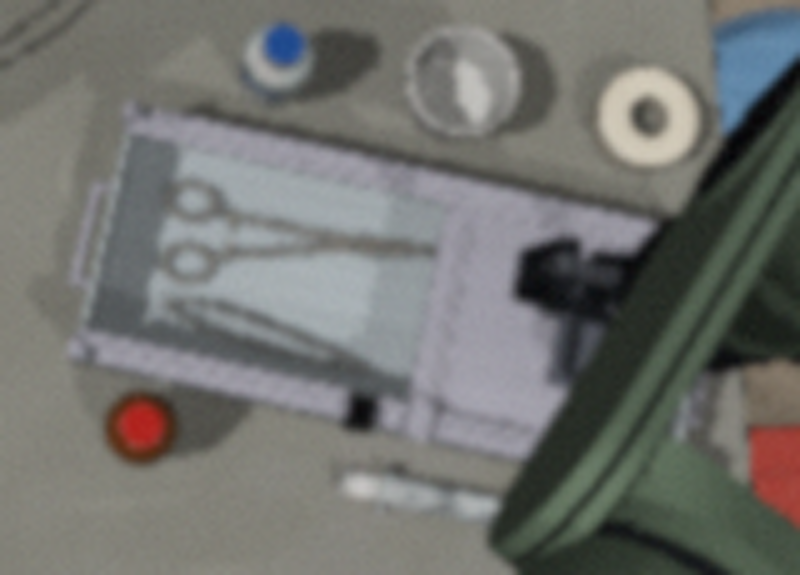

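```bash
python3 -m pendant '[[[-0.3,-0.4,1.5,0,0,0,-1],[-0.3,-0.4,3,0,0,0,-1],[-0.3,-0.4,3,0,0,0,-1],[-0.3,-0.4,3,0,0,0,-1]]]';python3 go.py .4903 -.290 .066
```

```text
time_s: 2.82
tcp_pos: [0.49, -0.2902, 0.1116]
tcp_rot: [0.127, 0.992, 0.0, -0.0]
wrist_force: [1.0, -0.5, -0.2]
width: 1.003
tool cm [-0.03  0.02  4.56] dist 0.046
turn deg [ 0.01 -0.02  0.06] tcp [ 0.49   -0.2902  0.1116] t 2.825 F [ 0.97 -0.53 -0.23] w 1.0028081596911187
case-local tcp [ 6.31641206e-05 -1.07112343e-01]
```

```bash
python3 -m pendant '[[[0,0,1.5,0,0,0,-1],[0,0,3,0,0,0,-1],[0,0,4.5,0,0,0,-1],[0,0,4.5,0,0,0,-1],[0,0,4.5,0,0,0,-1]]]';python3 go.py .4903 -.290 .066
python3 - <<'E'
from h import *
cv2.imwrite(f"pics/side2.png",robot.capture('side')[:,:,::-1])
crop('pics/side2.png','pics/side2c.png',260,120,350,210,8)
E
```

```text
time_s: 3.45
tcp_pos: [0.4902, -0.2905, 0.0667]
tcp_rot: [0.127, 0.992, -0.0, -0.0]
wrist_force: [0.2, -0.4, -0.6]
width: 0.998
tool cm [0.   0.05 0.07] dist 0.001
turn deg [-0.   -0.    0.05] tcp [ 0.4902 -0.2905  0.0667] t 3.45 F [ 0.21 -0.41 -0.62] w 0.998448013975985
case-local tcp [ 0.00036042 -0.10740221]
```

View pics/side2c.png

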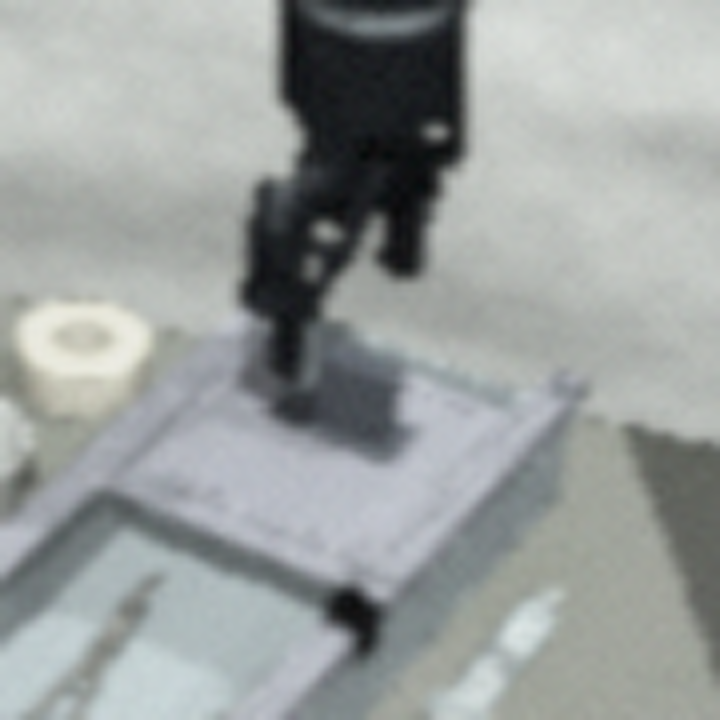

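```bash
python3 -m pendant '[[[0,0,0,0,0,0,0],[0,0,0,0,0,0,0.5],[0,0,0,0,0,0,0.6],[0,0,0,0,0,0,0.6],[0,0,0,0,0,0,0.6]]]';python3 go.py .4903 -.290 .066
```

```text
time_s: 4.12
tcp_pos: [0.4901, -0.2904, 0.0668]
tcp_rot: [0.127, 0.992, -0.0, 0.0]
wrist_force: [-0.2, 0.0, -0.4]
width: 0.2
tool cm [-0.01  0.05  0.08] dist 0.001
turn deg [-0.    0.    0.05] tcp [ 0.4901 -0.2904  0.0668] t 4.125 F [-0.24  0.03 -0.42] w 0.20023429828990996
case-local tcp [ 0.00022537 -0.10732478]
```

```bash
python3 -m pendant '[[[0,0,0,0,0,0,0.8],[0,0,0,0,0,0,1],[0,0,0,0,0,0,1],[0,0,0,0,0,0,1]]]';python3 go.py .4903 -.290 .066
```

```text
time_s: 4.62
tcp_pos: [0.4901, -0.2903, 0.067]
tcp_rot: [0.127, 0.992, 0.0, 0.0]
wrist_force: [-0.9, 2.3, 3.6]
width: 0.096
tool cm [-0.01  0.04  0.1 ] dist 0.001
turn deg [ 0.01 -0.    0.05] tcp [ 0.4901 -0.2903  0.067 ] t 4.625 F [-0.92  2.3   3.59] w 0.09636970639950246
case-local tcp [ 0.00023215 -0.10722206]
```

Run:
```python
from h import *
o=robot.observe();print(o['width'],o['wrist_force'])
cv2.imwrite(f"pics/side3.png",robot.capture('side')[:,:,::-1])
crop('pics/side3.png','pics/side3c.png',260,120,350,210,8)
```

```text
0.09636970639950246 [-0.91754251  2.29725671  3.59406547]
```

View pics/side3c.png

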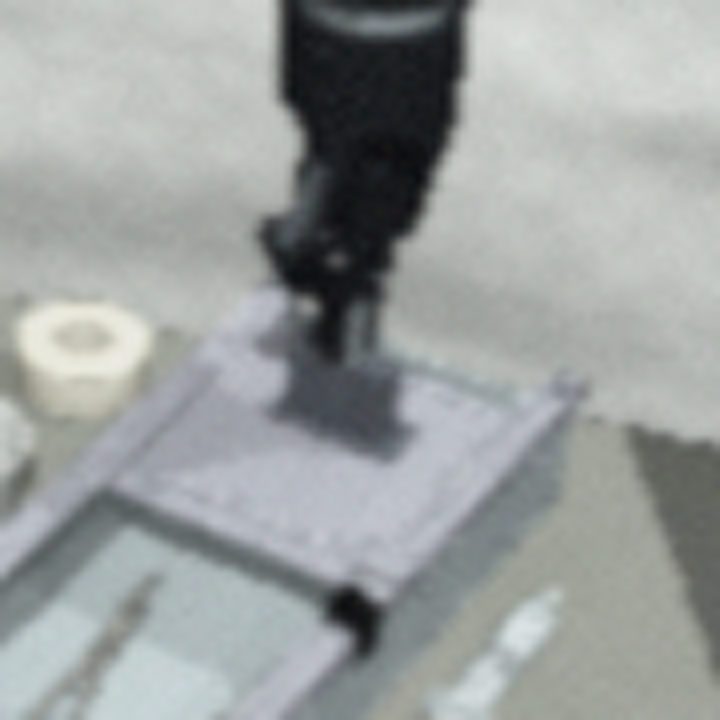

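```bash
python3 - <<'E'
from h import *
o=robot.observe();t=o['tcp_pos']
c=lambda q:((q-[260,120]+.5)*8).round(0)
print(c(proj('side',[t,t+[0,0,.019]])))
p=np.load('case.npy');cy=np.array([-np.sin(p[2]),np.cos(p[2])]);cx=np.array([cy[1],-cy[0]])
for s in(-.107,-.1,-.114):
  print(s,c(proj('side',[np.r_[p[:2]+cx*a+cy*(s+b),z] for a,b,z in((.025,.007,.095),(-.025,.007,.095),(-.025,.007,.06),(.025,.007,.06))])).tolist())
E
python3 - <<'E'
import cv2
im=cv2.imread('pics/side3.png')[145:190,285:335]
im=cv2.convertScaleAbs(im,alpha=2.0,beta=0)
cv2.imwrite('pics/side3d.png',cv2.resize(im,None,fx=12,fy=12,interpolation=cv2.INTER_NEAREST))
E
```

```text
[[343. 405.]
 [346. 370.]]
-0.107 [[288.0, 342.0], [391.0, 381.0], [385.0, 447.0], [284.0, 407.0]]
-0.1 [[280.0, 350.0], [383.0, 390.0], [377.0, 455.0], [275.0, 415.0]]
-0.114 [[297.0, 333.0], [399.0, 373.0], [393.0, 439.0], [292.0, 399.0]]
```

View pics/side3d.png

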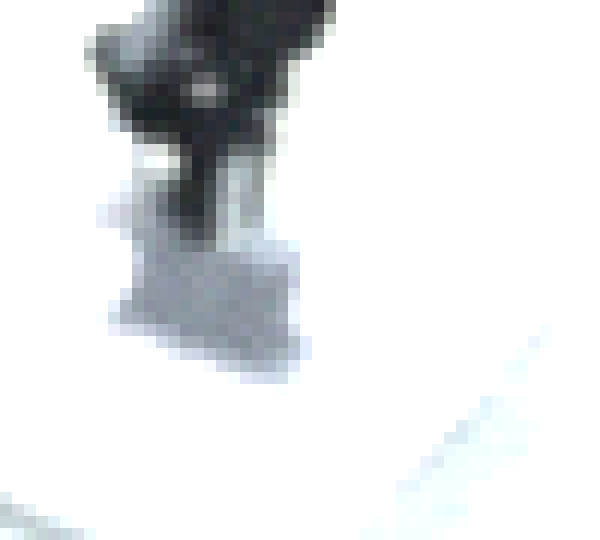

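Run:
```python
from h import *
p=np.load('case.npy');cy=np.array([-np.sin(p[2]),np.cos(p[2])]);cx=np.array([cy[1],-cy[0]])
c=lambda q:((q-[260,120]+.5)*8).round(0)
W=lambda a,s,z:np.r_[p[:2]+cx*a+cy*s,z]
print('open front finger tip',c(proj('side',[W(.011,-.107+.0425,.08),W(-.011,-.107+.0425,.08),W(-.011,-.107+.0425,.11)])).tolist())
print('rear',c(proj('side',[W(.011,-.107-.0425,.08),W(-.011,-.107-.0425,.08)])).tolist())
print('closed front',c(proj('side',[W(.011,-.1,.067),W(-.011,-.1,.067),W(-.011,-.1,.095)])).tolist())
cv2.imwrite("pics/top3.png",robot.capture('top')[:,:,::-1])
a=cv2.imread('pics/side2.png')[120:200,260:340];b=cv2.imread('pics/side3.png')[120:200,260:340]
im=np.hstack([a,b]);im=(255*(im/255.)**.5).astype('uint8')
cv2.imwrite('pics/cmp.png',cv2.resize(im,None,fx=5,fy=5,interpolation=cv2.INTER_CUBIC))
crop('pics/top3.png','pics/top3c.png',295,170,395,245,8)
```

```text
open front finger tip [[272.0, 423.0], [317.0, 441.0], [322.0, 384.0]]
rear [[372.0, 324.0], [416.0, 341.0]]
closed front [[313.0, 405.0], [357.0, 423.0], [362.0, 370.0]]
```

View pics/cmp.png

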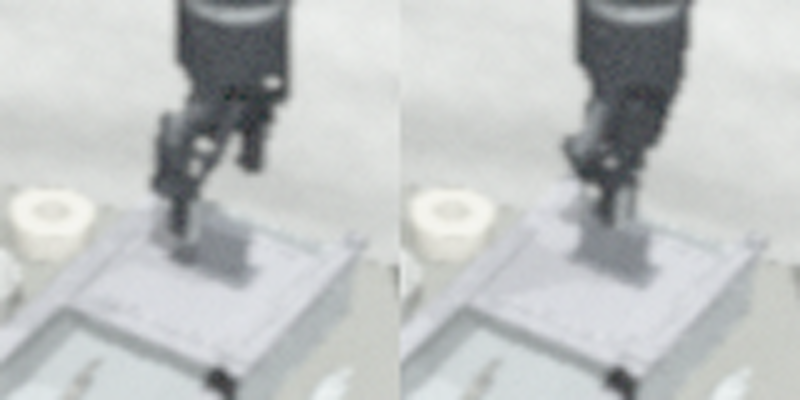

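View pics/top3c.png

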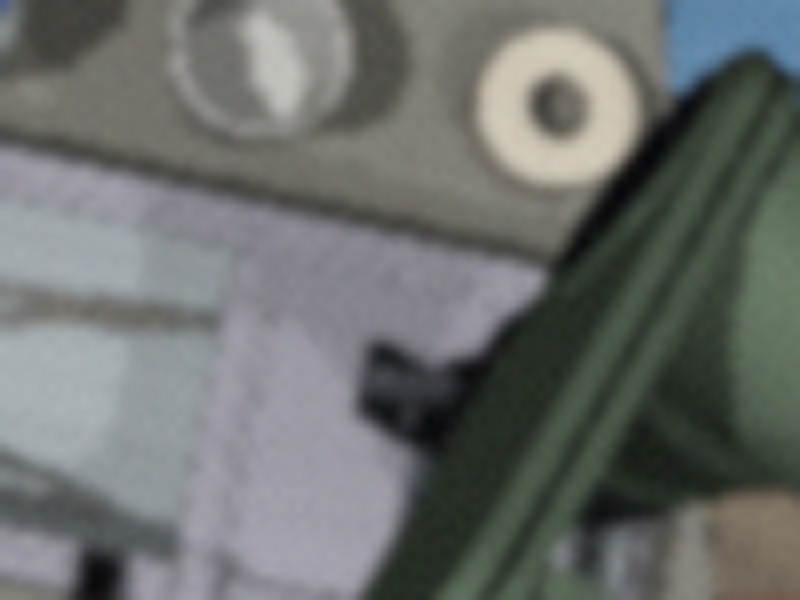

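```bash
cat > f.py <<'E'
from h import *
o=robot.observe();p=np.load('case.npy');cy=np.array([-np.sin(p[2]),np.cos(p[2]),0]);cx=np.array([cy[1],-cy[0],0])
f=o['wrist_force'];d=o['tcp_pos']-np.r_[p[:2],0]
print('t %.2f  Fy %.2f Fx %.2f Fz %.2f  y %.2f x %.2f z %.1f mm  w %.3f'%(o['time_s'],f@cy,f@cx,f[2],d@cy*1e3,d@cx*1e3,d[2]*1e3,o['width']))
E
python3 f.py; python3 -m pendant '[[[0,0.2,0,0,0,0,1],[0,0.4,0,0,0,0,1],[0,0.6,0,0,0,0,1],[0,0.8,0,0,0,0,1],[0,1,0,0,0,0,1]]]' >/dev/null; python3 f.py
```

```text
t 4.72  Fy 1.44 Fx -1.18 Fz 3.67  y -107.23 x 0.24 z 66.9 mm  w 0.098
t 5.35  Fy -2.85 Fx -1.80 Fz 4.74  y -97.34 x 0.28 z 67.0 mm  w 0.095
```

```bash
python3 -m pendant '[[[0,0.4,0,0,0,0,1],[0,0.8,0,0,0,0,1],[0,1.2,0,0,0,0,1],[0,1.6,0,0,0,0,1],[0,2,0,0,0,0,1]]]' >/dev/null; python3 f.py;  python3 -m pendant '[[[0,0.3,0,0,0,0,1],[0,0.6,0,0,0,0,1],[0,0.9,0,0,0,0,1],[0,1.2,0,0,0,0,1],[0,1.5,0,0,0,0,1]]]' >/dev/null; python3 f.py;python3 - <<'E'
from h import *
for n in("side","top"):
    cv2.imwrite(f"pics/{n}4.png",robot.capture(n)[:,:,::-1])
crop('pics/side4.png','pics/side4c.png',240,120,350,220,7)
E
```

```text
t 5.97  Fy -2.77 Fx -2.67 Fz 4.69  y -77.34 x 0.25 z 66.9 mm  w 0.098
t 6.60  Fy -3.33 Fx -2.95 Fz 4.65  y -62.33 x 0.23 z 66.9 mm  w 0.097
```

View pics/side4c.png

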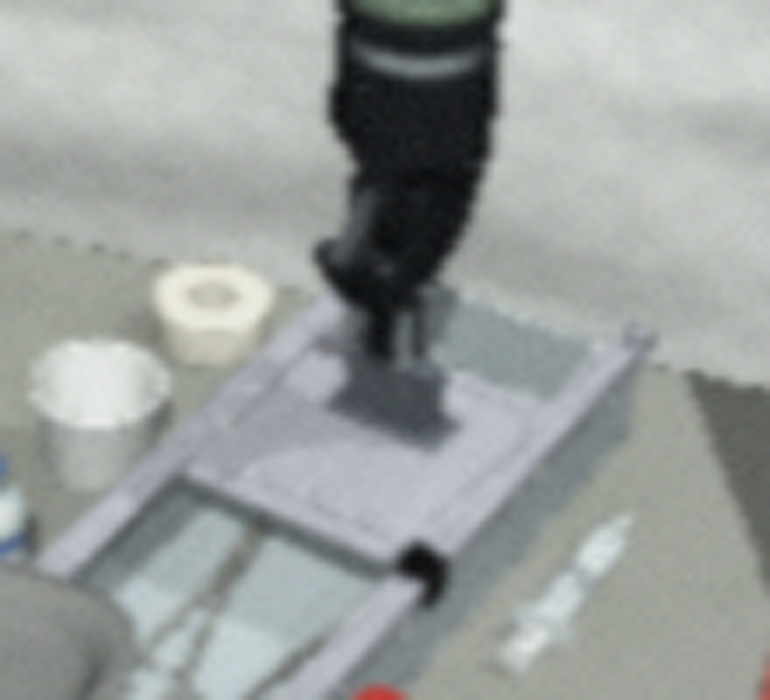

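```bash
python3 -m pendant '[[[0.03,0.1,0,0,0,0,1],[0.03,0.2,0,0,0,0,1],[0.03,0.3,0,0,0,0,1],[0.03,0.4,0,0,0,0,1],[0.03,0.5,0,0,0,0,1]]]' >/dev/null; python3 f.py;  python3 -m pendant '[[[0,0.1,0,0,0,0,1],[0,0.2,0,0,0,0,1],[0,0.3,0,0,0,0,1],[0,0.4,0,0,0,0,1],[0,0.5,0,0,0,0,1]]]' >/dev/null; python3 f.py
```

```text
t 7.33  Fy -3.16 Fx -0.54 Fz 4.97  y -57.33 x 0.17 z 66.9 mm  w 0.097
t 7.95  Fy -3.64 Fx -1.55 Fz 4.80  y -52.34 x 0.16 z 66.9 mm  w 0.096
```

```bash
python3 -m pendant '[[[0,0.12,0,0,0,0,1],[0,0.24,0,0,0,0,1],[0,0.36,0,0,0,0,1],[0,0.5,0,0,0,0,1]]]' >/dev/null; python3 f.py
```

```text
t 8.45  Fy -5.48 Fx -1.02 Fz 4.14  y -47.79 x 0.15 z 67.0 mm  w 0.103
```

```bash
python3 -m pendant '[[[0,0.05,0,0,0,0,1],[0,0.1,0,0,0,0,1]]]' >/dev/null; python3 f.py
```

```text
t 8.70  Fy -6.41 Fx -1.02 Fz 4.62  y -47.24 x 0.17 z 67.0 mm  w 0.096
```

```bash
python3 -m pendant '[[[0,0.05,0,0,0,0,1],[0,0.1,0,0,0,0,1]]]' >/dev/null; python3 f.py
```

```text
t 8.95  Fy -7.96 Fx -1.24 Fz 4.17  y -46.61 x 0.18 z 67.0 mm  w 0.096
```

```bash
python3 -m pendant '[[[0,0.05,0,0,0,0,1],[0,0.1,0,0,0,0,1]]]' >/dev/null; python3 f.py
```

```text
t 9.20  Fy -8.18 Fx -1.63 Fz 3.94  y -45.98 x 0.16 z 67.0 mm  w 0.099
```

```bash
python3 -m pendant '[[[0,0.05,0,0,0,0,1],[0,0.1,0,0,0,0,1]]]' >/dev/null; python3 f.py;python3 -m pendant '[[[0,0.05,0,0,0,0,1],[0,0.1,0,0,0,0,1]]]' >/dev/null; python3 f.py
```

```text
t 9.45  Fy -9.03 Fx -1.59 Fz 4.50  y -45.33 x 0.15 z 67.0 mm  w 0.101
t 9.70  Fy -9.81 Fx -0.70 Fz 3.95  y -44.68 x 0.15 z 66.9 mm  w 0.093
```

```bash
python3 -m pendant '[[[0,0.05,0,0,0,0,1],[0,0.1,0,0,0,0,1]]]' >/dev/null; python3 f.py;python3 -m pendant '[[[0,0,0,0,0,0,1],[0,0,0,0,0,0,1],[0,0,0,0,0,0,1]]]' >/dev/null; python3 f.py
python3 - <<'E'
from h import *
for n in("side","top"):
    cv2.imwrite(f"pics/{n}5.png",robot.capture(n)[:,:,::-1])
crop('pics/side5.png','pics/side5c.png',240,120,350,220,7)
E
```

```text
t 9.95  Fy -10.10 Fx -1.03 Fz 2.98  y -44.04 x 0.16 z 67.0 mm  w 0.097
t 10.32  Fy -10.55 Fx -2.00 Fz 3.58  y -44.06 x 0.15 z 67.0 mm  w 0.098
```

View pics/side5c.png

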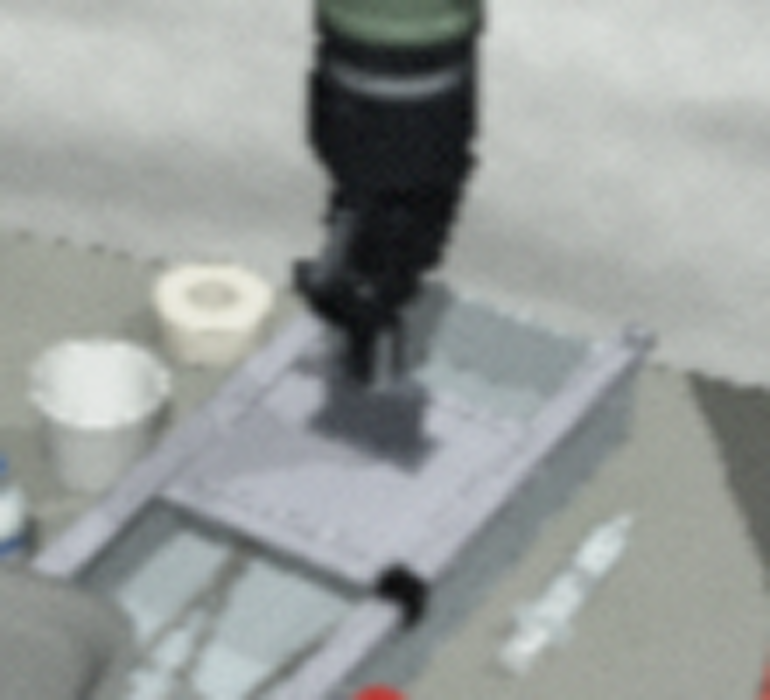

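```bash
python3 -m pendant '[[[0,-0.4,0,0,0,0,1],[0,-0.8,0,0,0,0,1],[0,-1.2,0,0,0,0,1],[0,-1.6,0,0,0,0,1],[0,-1.7,0,0,0,0,1]]]' >/dev/null; python3 f.py;python3 -m pendant '[[[0,0,0,0,0,0,1],[0,0,0,0,0,0,1]]]' >/dev/null; python3 f.py
```

```text
t 11.05  Fy 2.54 Fx -0.66 Fz 5.89  y -56.29 x 0.14 z 66.9 mm  w 0.095
t 11.30  Fy 0.95 Fx -0.06 Fz 7.04  y -56.37 x 0.14 z 66.9 mm  w 0.093
```

```bash
python3 -m pendant '[[[0,-0.1,0,0,0,0,1],[0,-0.2,0,0,0,0,1],[0,-0.28,0,0,0,0,1],[0,-0.28,0,0,0,0,1]]]' >/dev/null; python3 f.py;python3 - <<'E'
from h import *
for n in("side","top"):
    cv2.imwrite(f"pics/{n}6.png",robot.capture(n)[:,:,::-1])
crop('pics/side6.png','pics/side6c.png',250,160,330,220,9)
crop('pics/top6.png','pics/top6c.png',270,185,370,260,8)
E
```

```text
t 11.80  Fy 2.32 Fx -0.48 Fz 6.88  y -58.94 x 0.16 z 66.9 mm  w 0.099
```

View pics/side6c.png

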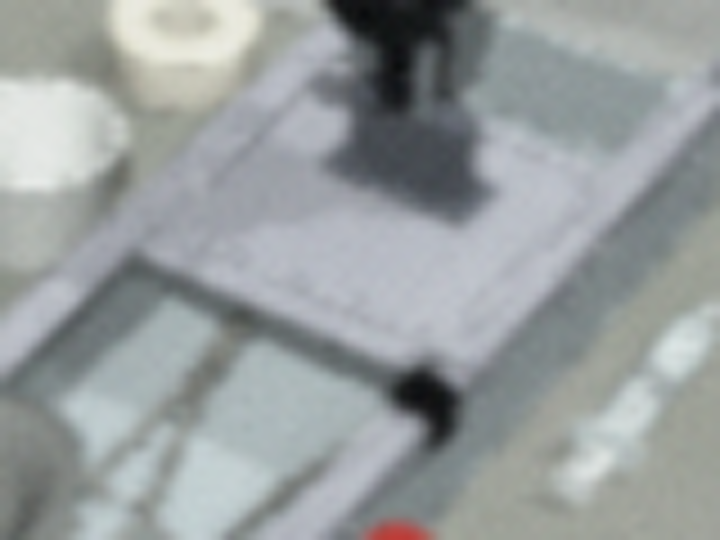

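View pics/top6c.png

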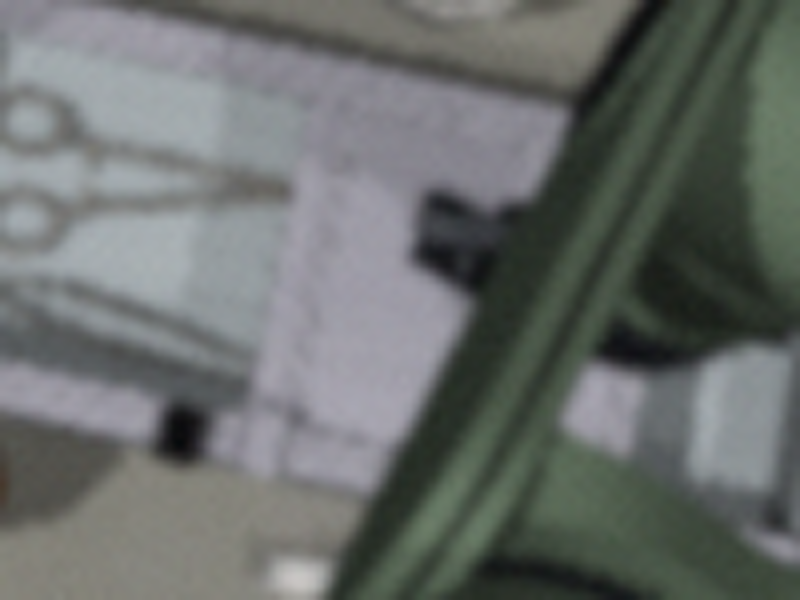

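Run:
```python
from h import *
p=np.load('case.npy');t=p[2]
def tol(w): 
    d=w[:,:2]-p[:2]; return np.c_[d@[np.cos(t),np.sin(t)],d@[-np.sin(t),np.cos(t)]]*1e3
c=lambda a:[a[0]/8+270-.44,a[1]/8+185-.44]
print('clip centre/right/left',tol(unproj('top',[c((182,432)),c((206,437)),c((158,428))],.0795)))
print('cover lead edge',tol(unproj('top',[c((310,130)),c((258,375))],.056)))
print('ear',tol(unproj('top',[c((243,440))],.075)))
im=cv2.imread('pics/top6.png')[225:250,283:315]
cv2.imwrite('pics/t6z.png',cv2.resize(im,None,fx=24,fy=24,interpolation=cv2.INTER_NEAREST))
```

```text
clip centre/right/left [[-73.576091    53.93481171]
 [-73.38912692  45.25850239]
 [-74.10985346  62.53688037]]
cover lead edge [[ 47.74930112  29.04329191]
 [-45.20706221  29.25387861]]
ear [[-71.10067226  31.74453783]]
```

View pics/t6z.png

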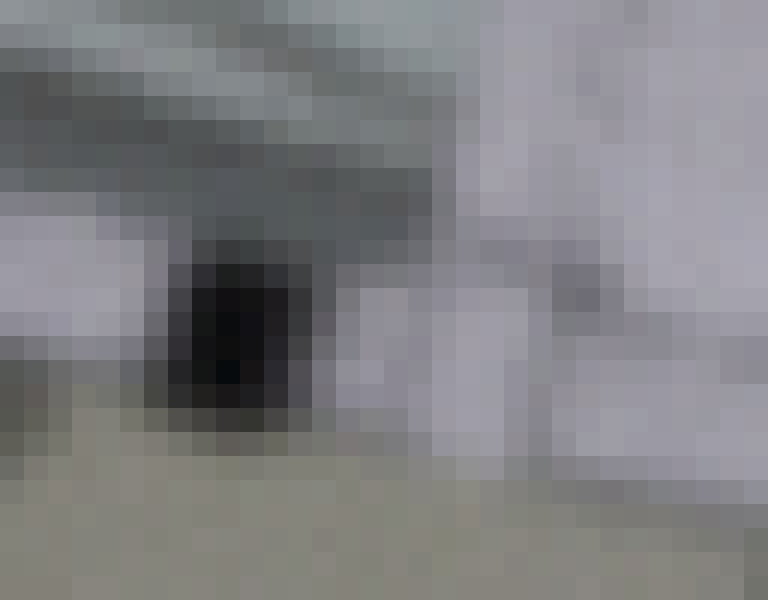

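```bash
python3 -m pendant '[[[0,0,0,0,0,0,0.7],[0,0,0,0,0,0,0.4],[0,0,0,0,0,0,0],[0,0,0,0,0,0,-0.3],[0,0,0,0,0,0,-0.3]]]' >/dev/null; python3 f.py;python3 -m pendant '[[[0,0,0,0,0,0,-0.3],[0,0,-1.5,0,0,0,-0.3],[0,0,-4,0,0,0,-0.3],[0,0,-8,0,0,0,-0.3],[0,0,-13,0,0,0,-0.3]]]' >/dev/null; python3 f.py
```

```text
t 12.53  Fy -0.13 Fx -1.05 Fz 0.50  y -61.01 x -0.34 z 66.4 mm  w 0.651
t 13.15  Fy -0.57 Fx 1.03 Fz 0.08  y -60.88 x -0.77 z 198.1 mm  w 0.648
```

```bash
python3 -m pendant '[[[3,-2,0,0,0,0,-0.3],[7,-5,0,0,0,0,-0.3],[12,-8,0,0,0,0,-0.3],[12,-12,0,0,0,0,-0.3]]]' >/dev/null; python3 f.py
python3 - <<'E'
from h import *
for n in("side","top"):
    cv2.imwrite(f"pics/{n}7.png",robot.capture(n)[:,:,::-1])
crop('pics/side7.png','pics/side7c.png',220,130,350,235,6)
crop('pics/top7.png','pics/top7c.png',245,170,390,275,5.5)
E
```

```text
t 13.65  Fy -0.08 Fx -0.20 Fz 0.07  y -180.30 x -123.52 z 196.8 mm  w 0.651
```

View pics/side7c.png

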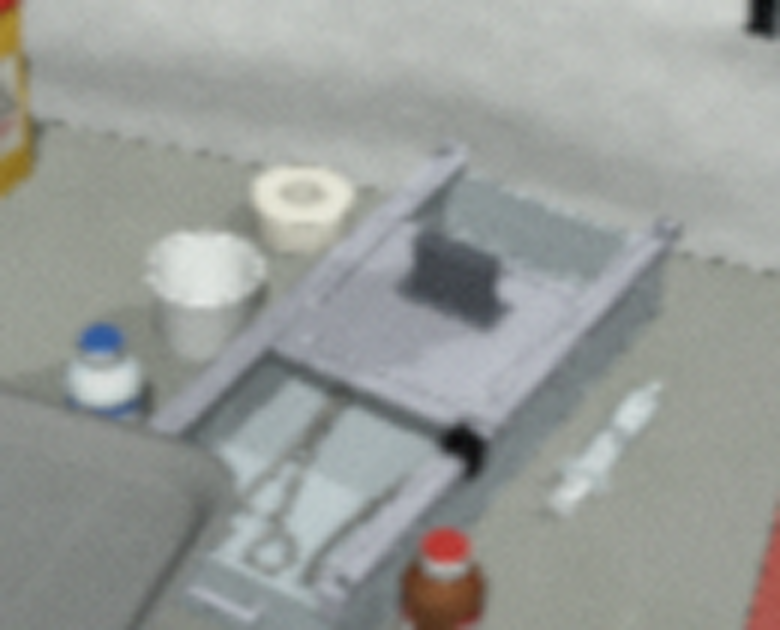

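View pics/top7c.png

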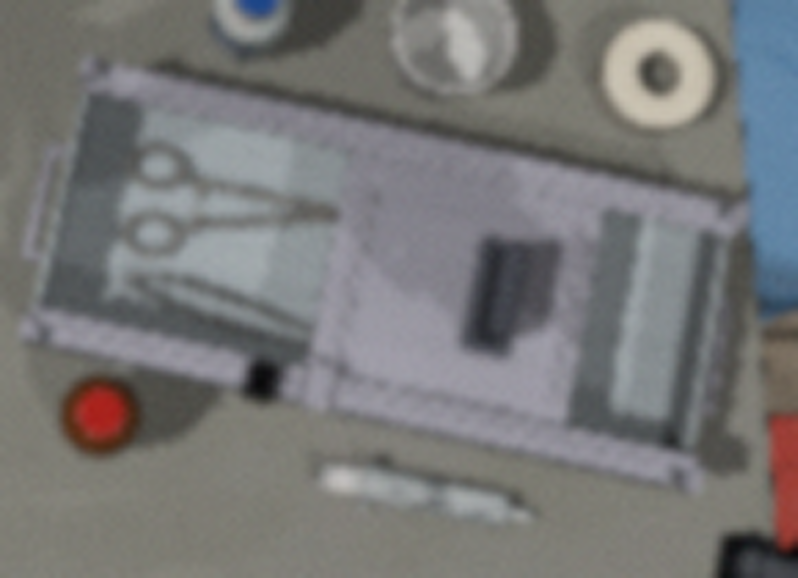

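Run:
```python
from h import *
g=lambda n:cv2.resize(cv2.imread(f'pics/{n}.png',0),None,fx=8,fy=8,interpolation=cv2.INTER_CUBIC)
def m(a,b,x0,y0,x1,y1,pad=8):
    A=g(a)[y0*8:y1*8,x0*8:x1*8];B=g(b)[(y0-pad)*8:(y1+pad)*8,(x0-pad)*8:(x1+pad)*8]
    r=cv2.matchTemplate(B,A,cv2.TM_CCOEFF_NORMED);_,v,_,l=cv2.minMaxLoc(r);return (l[0]/8-pad,l[1]/8-pad,round(v,3))
print('ear 6->7 top',m('top6','top7',298,228,312,246)); print('clip 6->7',m('top6','top7',287,231,298,246))
print('lead edge',m('top6','top7',296,200,312,232))
print('side tab 6->7',m('side6','side7',285,176,308,188), 'side clip',m('side6','side7',288,196,308,212))
# tight bind 5 vs 6
print('5->6 ear',m('top5','top6',296,228,306,244), 'clip 5->6',m('top5','top6',284,231,294,246,4))
w=unproj('top',[(302,237),(303,237)],.068);print('mm/px',np.linalg.norm(w[0]-w[1])*1e3)
```

```text
ear 6->7 top (0.0, 0.0, 0.995)
clip 6->7 (0.0, 0.0, 0.999)
lead edge (-0.125, 0.125, 0.957)
side tab 6->7 (0.0, 0.0, 0.987) side clip (0.0, 0.0, 0.999)
5->6 ear (5.125, 1.125, 0.939) clip 5->6 (0.0, 0.0, 0.999)
mm/px 2.8803356658757124
```

Run:
```python
from h import *
robot.close_job(); print(robot.observe()['time_s'])
```

```text
the job is handed in; nothing more can be done
the job is handed in; nothing more can be done
```

The cover is found to bind, backed off about 15 mm from the clip and released. The job was handed in at about 14 s of the 56 s allowed.

- **Sliding and binding:** I pinched the grip tab from above and slid the cover towards the clip, pushing the clip along. Resistance ran at about 3.5 N, then started to climb after roughly 57 mm. I stopped at about 63 mm and held about 10.5 N for 0.4 s. That is roughly 7 N on the tight spot, well under the 18 N that bends the rails.
- **Backing off:** The measured tool position moved back 14.9 mm. Comparing top pictures before and after, the ear moved about 15.1 mm and the clip did not move. A direct reading of the gap gave 13.5–16 mm, depending on the edge and height used; I can't measure it closer than that at 2.9 mm per pixel.
- **Release:** The arm sprang about 2 mm as the fingers opened. The ear, clip and tab matched the pictures from before release, within a small fraction of a pixel.
- **Bystanders:** The nearby items look undisturbed, judged by eye rather than measured. The carton was outside the final close-ups, so I did not recheck it. The arm stood clear of everything at the end.
- **One reading that disagreed:** The gripper showed an opening of about 8 mm on the 14 mm tab. The side picture was consistent with a proper grasp, and the cover followed the hand without slipping.

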